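# Swing out the swivel hook and hang up the loupe

## Task

Turn the swivel hook on the stand clockwise, as seen from above, until its tail bears against the rubber stop pin and the hook points out over the drip dish: press it home gently until you feel it bear on the stop, hold that light push for a moment, and never push harder. Then take the loupe out of its rest and hang it by its eye on the hook, leaving it hanging freely and the hook still against its stop. Do not force the loupe on the hook, and leave the other things on the worktop where they are.

Things in the scene. Friction and masses are not known exactly. Their poses are not given: they have to be found in the camera images.
- stand: Fixed hook stand: dark steel foot, 92 mm across and 12 mm high, with an upright 16 mm post. Origin on the worktop at the post's axis, z up.
- swivel: Steel part turning level on top of the post: turret of 32 mm diameter (16 mm above the origin), hook along its x axis, tail bar (10 mm wide, 12 high) reaching 44 mm back. Origin on the turning axis at the hook's mid-height, 150 mm above the worktop; z up. Friction drag about 0.08 N m; stays where left. At the start 0.5 to 1.6 rad of clockwise turn (from above) from the stop.
- stop: Fixed collar on the stand's foot, set differently every time, with a steel drip dish (60 mm diameter, 10 high) centred 82 mm out along its x axis and a stop pin behind the post. Origin on the worktop at the post's axis, z up. When the swivel's tail just touches the pin's sleeve, the swivel's x axis is parallel to this x axis; home is hook_seat within 2 mm of that line.
- buffer_pin (a point): Middle of the pin's rubber sleeve: 11 mm diameter, 34 mm behind the post's axis, from 134 to 160 mm above the worktop. The tail must bear on it with 2 N or more for 0.2 s and never more than 20 N. A sideways push of F N on the grip bar, 44 mm from the axis, gives about (44 F - 80) / 34 N here: so 5 to 12 N is right; drag alone takes about 2 N (a pinching hand's twist adds to it).
- hook_grip (a point): Middle of the swivel's grip bar, 44 mm from the turning axis, at the swivel origin's height; axes as the swivel's. The bar is 10 mm wide, 14 mm high and runs from the turret to 57 mm from the axis. It can be pinched here from above, fingers either side, or pushed.
- hook_seat (a point): Point on top of the round hook rod, where the loupe hangs: 77 mm from the turning axis, 3 mm above the rod's centreline; axes as the swivel's. The rod is 6 mm thick, level with the swivel's origin from 57 to 92 mm from the axis, and ends in a small upturned tip (centre 99 mm out and 6 mm up, its top 9 mm above the centreline).
- loupe: Black rectangular magnifier, 10 mm thick (x), 50 wide (y), 124 tall (z), about 60 g; same from both faces. Origin in the middle of its underside. Lens frame from 0 to 46 mm up; then a neck; hanging eye, a window through the thickness 14 mm wide and 22 high, from 66 to 88 mm up; above it a grip tab 20 mm wide, 10 thick, from 94 to 124 mm up. Starts upright in the rest.
- loupe_eye (a point): Middle of the upper edge of the loupe's eye (the face that bears on the hook rod), 88 mm above the loupe's underside; axes as the loupe's.
- rest: Fixed white slotted block, 50 x 70 x 28 mm, in which the loupe stands upright: slot 13 mm wide (x), 54 mm long (y), floor 6 mm above the worktop, 22 mm deep. Origin in the middle of its underside, x across the slot.
- reagent_c: Bystander: dropper bottle, 31 mm diameter, 74 mm high.
- mushroom_1: Bystander: mushroom, 47 mm high.
- timer: Bystander: white timer, 62 x 62 x 17 mm.
- sample_cup_0: Bystander: lidded sample cup, 56 mm diameter, 58 mm high.
- tan_vial: Bystander: lying tan vial, 19 x 44 mm.
There are look-alikes about, which are no part of the job. What is shaped like the loupe but purple is not meant.

How it is judged:
By the outcome, as a careful person would: the job done as asked, in the order asked, and still so for the second after the job is handed in, with the robot touching nothing.
It also fails if it takes over 72 s, if anything falls off the work surface, if the arm or the gripper's body presses on something with over 40 N, if the wrist force passes 120 N, or if a joint passes its speed limit or range.

## Robot

A 6-joint arm with a two-finger parallel gripper is mounted at the origin on a cart in front of the work surface, level with it; the furniture and walls round the work are solid. World frame = base frame: x ahead of the robot, y to its left, z up, the work surface at z = 0. Lengths are in m, angles in degrees, forces in N, time in s.
With the tool pointing down it reaches from about 0.375 to 0.9 m from the base axis. Payload 3.1 kg.
Tool frame: the origin (TCP) lies on the centre line of the jaws, within the pads' length; the fingertips stand 8 mm ahead of it and the grasp point (between the pads) lies 11 mm behind it (bot.tip_extent is the distance from the TCP to the fingertips, in m); z points along the fingers, y is the line along which they close (so a half turn about z gives the same grasp; the last joint's range is limited). The gripper opens to 87 mm and grips with 3 to 60 N. Pads are 19 mm wide; open, the fingers measure 117 mm over their backs; the gripper's body (75 mm by 190 mm) begins 51 mm behind the grasp point.
Start: joints at [-83.795, 30.224, 82.088, -0, 67.689, -10.227], TCP at [0.177, -0.599, 0.231] pointing down, gripper open.
Joint ranges: [-176.69, 176.69], [-43.24, 126.21], [12.49, 139.97], [-82, 262], [0, 151.66], [-163.58, 163.58]. Speed limits (degrees/s): [159.86, 159.86, 180, 180, 180, 180].

## Interface

Orientations are given as a 3x3 rotation matrix whose columns are the frame's x, y, z axes.
In Python, from rig import bot, vision, workorder gives the robot as it stands.
- The arm moves only by the shell command python3 -m handwheel 'ROWS'. ROWS is JSON, a list of rows, each an object with "delta_rot": the turn, a rotation vector about the tool's x, y, z in rad, a list of three; "xyz": the shift along the tool's x, y, z in mm, a list of three; "hand": the closure, from -1 (fully open) to 1 (shut). A call has exactly 5 rows; each row is the pose to reach, as a shift and turn from the pose commanded when the call began, along the tool's axes at that moment; what a row does not reach only later rows make up. A row lasts 1/8 s, in which the tool goes at most 62.5 mm and 10.7 degrees, less where a joint would pass 70% of its speed; a pose out of reach is approached as far as the arm can. A call with a gripper value outside its range is refused whole. The fingers move at their own pace and stop on an object; the grip force is fixed at half the most. Time passes only in rows, so rows that repeat a pose let the fingers close, or fill a call up. It gives the time, the measured TCP pose, the force, the opening and the grip force at its end, in the units of the state.
- bot.read_state(): the state, without advancing time (a new reading comes with each control period).
- vision.capture(name): name is "side" or "top" or "wrist"; returns the picture (420x560x3 uint8, red, green, blue); there is no depth.
- vision.camera_model(name): a dict with "camera_matrix" (3x3 intrinsics, pixels), "camera_from_world" (4x4, takes a point from world to camera coordinates). Camera axes: x right, y up, looking along -z (the intrinsics and any distortion apply to the point x, -y, -z); pixel columns grow to the right and rows downward; lengths in m; the calibration is good to about 2 mm. A picture is of the moment at which its call begins: read the wrist's pose just before it. camera_model takes no time and is no camera call; for the wrist camera it gives the pose at the moment of the call.
- workorder.hand_in(): hands the job in; it is judged then, once.
The state is a dict: "time_s": time; "joint_positions": joint angles; "qvel": joint speeds; "tau": joint torques, N m; "position": TCP position; "tcp_rot": TCP orientation; "force": force on the tool from outside, world axes, zero at the start; "moment": the same for the moment, N m; "opening": opening from 0.0 (shut) to 1.0 (fully open); "grasp_force": force on a finger pad.
Only numpy, scipy, OpenCV 4.12 (cv2) and the standard library are available. Lean on these libraries where they do the work, as an engineer would, in place of code of your own. Each camera call takes 0.05 s, during which the arm holds its last target. There are 200 camera calls.

## Working session

There is one attempt and no reset: what is moved stays moved. The work goes in short steps, Python scripts to look and compute and a shell command to move; the robot and the scene stay as the last step left them, time stands still between calls to the robot, and variables do not carry over. Pictures are saved under pics/ and viewed, at most 12 in all, crops included, and the job is handed in when it is done.

```bash
ls; mkdir -p pics
cat > h.py <<'E'
import numpy as np, cv2
from rig import bot, vision, workorder
def grab(n,f):
    m=vision.camera_model(n); im=vision.capture(n); cv2.imwrite('pics/'+f,im[:,:,::-1]); return im,m
def ray(m,u,v):
    K=np.array(m['camera_matrix']);T=np.array(m['camera_from_world'])
    d=np.linalg.inv(K)@[u,v,1]; d=np.array([d[0],-d[1],-d[2]])
    R=T[:3,:3]; return -R.T@T[:3,3], R.T@d
def onz(m,u,v,z):
    o,d=ray(m,u,v); return o+d*(z-o[2])/d[2]
def proj(m,p):
    K=np.array(m['camera_matrix']);T=np.array(m['camera_from_world'])
    c=T[:3,:3]@np.array(p)+T[:3,3]; q=K@[c[0],-c[1],-c[2]]; return q[:2]/q[2]
def tri(a,b):
    (o1,d1),(o2,d2)=a,b
    A=np.stack([d1,-d2],1); s=np.linalg.lstsq(A,o2-o1,rcond=None)[0]
    p,q=o1+d1*s[0],o2+d2*s[1]; return (p+q)/2, np.linalg.norm(p-q)
E
python3 - <<'E'
from h import *
a,m=grab('top','top.png'); b,n=grab('side','side.png')
for x in (m,n): print({k:(np.round(v,3).tolist() if not isinstance(v,(str,int)) else v) for k,v in x.items()})
print({k:np.round(v,3).tolist() for k,v in bot.read_state().items()})
E
```

```text
pics
{'camera_matrix': [[405.034, 0.0, 274.625], [0.0, 405.034, 210.67], [0.0, 0.0, 1.0]], 'camera_from_world': [[0.006, -1.0, 0.017, -0.013], [0.992, 0.008, 0.126, -0.552], [-0.126, 0.017, 0.992, -1.03], [0.0, 0.0, 0.0, 1.0]]}
{'camera_matrix': [[393.47, 0.0, 280.157], [0.0, 393.47, 208.317], [0.0, 0.0, 1.0]], 'camera_from_world': [[-0.953, -0.304, 0.015, 0.541], [0.156, -0.447, 0.881, -0.189], [-0.261, 0.841, 0.473, -0.755], [0.0, 0.0, 0.0, 1.0]]}
{'time_s': 0.1, 'joint_positions': [-83.793, 30.274, 82.148, -0.0, 67.69, -10.226], 'qvel': [0.021, -0.09, -0.188, 0.042, 0.013, 0.059], 'tau': [-0.0, -44.099, -17.715, 0.063, 0.053, -0.0], 'position': [0.177, -0.599, 0.23], 'tcp_rot': [[0.959, 0.283, -0.0], [0.283, -0.959, 0.002], [0.0, -0.002, -1.0]], 'force': [-0.294, -0.279, -0.212], 'moment': [0.041, 0.03, -0.015], 'grasp_force': 0.0, 'opening': 1.002}
```

View pics/top.png

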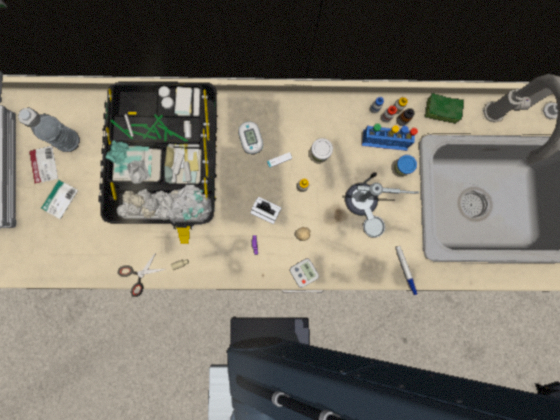

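View pics/side.png

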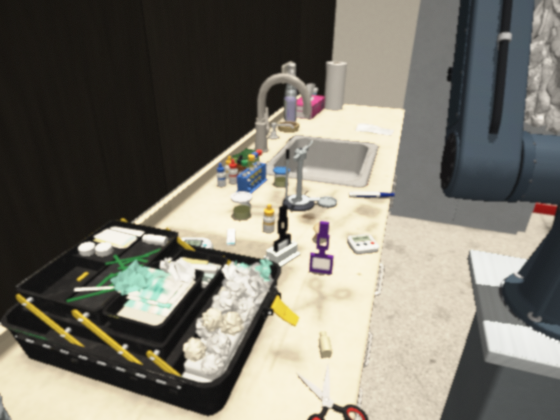

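The top view shows the stand near (362,198), the dish at (373,227), a pale bar pointing right from about (376,188), and the black loupe in the white rest at (266,208). I'll enlarge these areas.

Run:
```python
from h import *
a=cv2.imread('pics/top.png');b=cv2.imread('pics/side.png')
c1=cv2.resize(a[165:245,335:435],(500,400),interpolation=cv2.INTER_CUBIC)
c2=cv2.resize(a[190:230,240:295],(300,218),interpolation=cv2.INTER_CUBIC)
c3=cv2.resize(b[130:280,250:350],(400,600),interpolation=cv2.INTER_CUBIC)
o=np.zeros((600,800,3),np.uint8)
c1=cv2.resize(c1,(400,320));o[:320,:400]=c1;o[330:548,:300]=c2;o[:,400:]=c3
cv2.imwrite('pics/crop.png',o)
_,m=a,vision.camera_model('top')
for n,u,v,z in [('dish',373,227,.01),('foot',361,198,.012),('rest',266,209,.028),('timer',304,273,.017),('cup',320,149,.05),('drop',304,185,.07),('mush',303,233,.03)]: print(n,onz(m,u,v,z).round(3))
```

```text
dish [ 0.514 -0.274  0.01 ]
foot [ 0.592 -0.243  0.012]
rest [0.558 0.014 0.028]
timer [ 0.39  -0.087  0.017]
cup [ 0.716 -0.128  0.05 ]
drop [ 0.615 -0.083  0.07 ]
mush [ 0.495 -0.084  0.03 ]
```

View pics/crop.png

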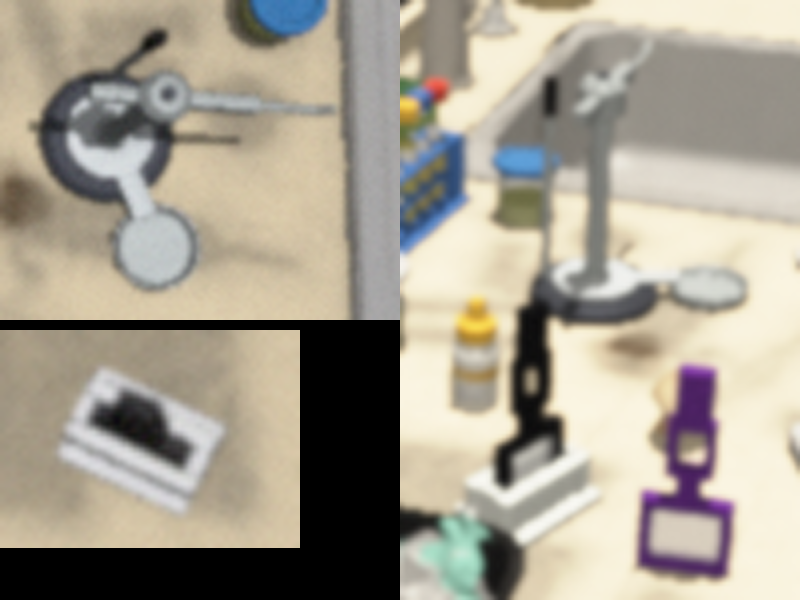

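Run:
```python
from h import *
m=vision.camera_model('top')
P={}
for n,u,v,z in [('turret',376.2,188.8,.166),('tip',418.2,192.3,.157),('grip',397,190.3,.157),('foot',361.7,199.2,.008),('dish',373.8,227.2,.01),('sleeve',373.7,174.9,.16)]:
    P[n]=onz(m,u,v,z);print(n,P[n].round(4))
ax=(P['turret']+P['foot'])/2
for n in P: d=P[n]-ax; print(n,np.linalg.norm(d[:2]).round(4),np.degrees(np.arctan2(d[1],d[0])).round(1))
# rest top corners from crop scale 5.4545
s=300/55
for c in [(103,368),(225,430),(190,503),(62,442)]:
    print(onz(m,240+c[0]/s,190+(c[1]-330)/s,.028 ).round(4))
```

```text
turret [ 0.5891 -0.2431  0.166 ]
tip [ 0.5833 -0.3447  0.157 ]
grip [ 0.5876 -0.2946  0.157 ]
foot [ 0.5892 -0.2458  0.008 ]
dish [ 0.513  -0.2763  0.01  ]
sleeve [ 0.6234 -0.2397  0.16  ]
turret 0.0013 93.1
tip 0.1004 -93.4
grip 0.0502 -91.8
foot 0.0013 -86.9
dish 0.0826 -157.3
sleeve 0.0345 7.9
[0.5898 0.033  0.028 ]
[ 0.5598 -0.0266  0.028 ]
[ 0.524  -0.0098  0.028 ]
[0.5533 0.0525 0.028 ]
```

The enlarged crop shows the turret at (376,189), the hook tip at (418,192), the pin sleeve at (373,175) and the dish at (374,227). The hook heads about -93° and home is about -157°, so it needs roughly 64° clockwise. Next I go above the push point.

```bash
cat >> h.py <<'E'
def plan(p,ydeg=None,ncalls=1):
    """print xyz(mm) in tool axes and delta_rot to reach TCP p, tool z down, tool y heading ydeg (mod 180)"""
    from scipy.spatial.transform import Rotation as Ro
    s=bot.read_state(); R=np.array(s['tcp_rot'])
    d=R.T@(np.array(p)-s['position'])*1000
    if ydeg is None: ydeg=np.degrees(np.arctan2(R[1,1],R[0,1]))
    c=[]
    for a in (ydeg,ydeg+180):
        a=np.radians(a); y=np.array([np.cos(a),np.sin(a),0]); z=np.array([0,0,-1.]); x=np.cross(y,z)
        c.append(Ro.from_matrix(R.T@np.stack([x,y,z],1)).as_rotvec())
    print('xyz',d.round(1),'rot',*[v.round(3) for v in sorted(c,key=np.linalg.norm)],'pos',np.round(s['position'],4),'yh',np.degrees(np.arctan2(R[1,1],R[0,1])).round(1),'j6',s['joint_positions'][5])
E
python3 -m handwheel '[{"xyz":[54,-17,-4],"delta_rot":[0,0,-0.12],"hand":1},{"xyz":[108,-34,-8],"delta_rot":[0,0,-0.25],"hand":1},{"xyz":[162,-50,-12],"delta_rot":[0,0,-0.37],"hand":1},{"xyz":[216,-67,-16],"delta_rot":[0,0,-0.5],"hand":1},{"xyz":[270,-83,-20],"delta_rot":[0,0,-0.62],"hand":1}]'
python3 -c "
from h import *
plan([.632,-.291,.25],-3.4)"
```

```text
time_s: 0.72
position: [0.4135, -0.442, 0.2503]
tcp_rot: [[0.613, 0.79, -0.0], [0.79, -0.613, 0.001], [0.0, -0.001, -1.0]]
force: [0.8, -0.6, 0.8]
opening: 0.521
grasp_force: 0.0
xyz [253.3  80.    0.3] rot [-0.001 -0.    -0.601] [-1.000e-03  1.000e-03  2.541e+00] pos [ 0.4135 -0.442   0.2503] yh -37.8 j6 -19.651104661026416
```

```bash
python3 -m handwheel '[{"xyz":[50,16,0],"delta_rot":[0,0,-0.12],"hand":1},{"xyz":[101,32,0],"delta_rot":[0,0,-0.24],"hand":1},{"xyz":[152,48,0],"delta_rot":[0,0,-0.36],"hand":1},{"xyz":[203,64,0],"delta_rot":[0,0,-0.48],"hand":1},{"xyz":[253,80,0],"delta_rot":[0,0,-0.6],"hand":1}]'
python3 - <<'E'
from h import *
grab('wrist','w1.png')
plan([.6263,-.2908,.15],-3.4)
m=vision.camera_model('wrist')
for p in [(.589,-.2445,.166),(.583,-.3448,.159),(.5864,-.2884,.157)]: print(proj(m,p).round(1))
E
```

```text
time_s: 1.35
position: [0.6323, -0.2921, 0.2499]
tcp_rot: [[0.06, 0.998, -0.001], [0.998, -0.06, 0.001], [0.0, -0.001, -1.0]]
force: [-0.2, 0.0, 0.4]
opening: 0.018
grasp_force: 0.0
xyz [ -4.5 -11.9  99.8] rot [ 0.005 -0.004  0.007] [ 0.006  0.008 -3.135] pos [ 0.6379 -0.2872  0.2499] yh -3.0 j6 -30.592483218431546
[205.4 163.7]
[213.5 293.1]
[210.9 222.1]
```

View pics/w1.png

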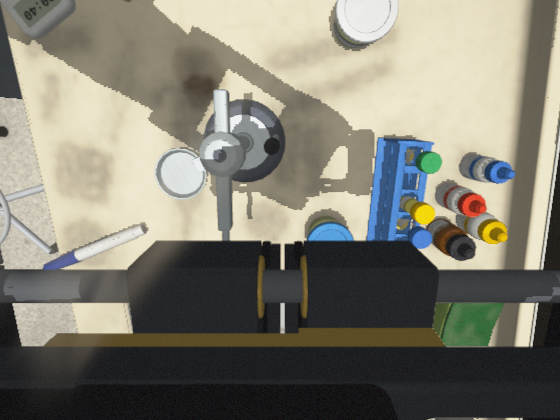

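The wrist view shows the turret top at (221,155), the bar running down to (226,240), the tail up at (220,95), and the sleeve at (271,146). The arm was still settling when it was taken, so I capture again at rest and carry the pixels over by template match.

Run:
```python
from h import *
a=cv2.imread('pics/w1.png'); im,m=grab('wrist','w2.png'); b=im[:,:,::-1].copy()
print(np.round(bot.read_state()['position'],4))
def tr(u,v,r=14):
    t=a[v-r:v+r,u-r:u+r]; q=cv2.matchTemplate(b,t,cv2.TM_CCOEFF_NORMED); _,s,_,l=cv2.minMaxLoc(q); print(s); return l[0]+r,l[1]+r
for n,u,v,z in [('turret',221,155,.166),('bar',225,215,.157),('tail',220,98,.156),('dish',181,174,.01),('sleeve',271,146,.16)]:
    p=tr(u,v); print(n,p,onz(m,*p,z).round(4))
plan([.6263,-.2908,.15],-3.4)
```

```text
[ 0.635  -0.2892  0.2497]
0.8728334307670593
turret (156, 249) [ 0.5467 -0.3039  0.166 ]
0.9825472831726074
bar (217, 213) [ 0.5916 -0.2818  0.157 ]
0.9584746956825256
tail (213, 106) [ 0.5962 -0.2068  0.156 ]
0.8030744194984436
dish (175, 179) [ 0.5182 -0.2765  0.01  ]
0.9567804336547852
sleeve (263, 154) [ 0.6282 -0.2406  0.16  ]
xyz [-2.3 -8.8 99.6] rot [ 0.002 -0.002  0.002] [ 3.000e-03  3.000e-03 -3.139e+00] pos [ 0.635  -0.2892  0.2497] yh -3.3 j6 -30.469760856443937
```

```bash
python3 -m handwheel '[{"xyz":[0,-1,25],"delta_rot":[0,0,0],"hand":1},{"xyz":[0,-2,50],"delta_rot":[0,0,0],"hand":1},{"xyz":[0,-2,75],"delta_rot":[0,0,0],"hand":1},{"xyz":[0,-2,100],"delta_rot":[0,0,0],"hand":1},{"xyz":[0,-2,100],"delta_rot":[0,0,0],"hand":1}]'
python3 -m handwheel '[{"xyz":[0,0,0],"delta_rot":[0,0,0],"hand":1},{"xyz":[0,0,0],"delta_rot":[0,0,0],"hand":1},{"xyz":[0,0,0],"delta_rot":[0,0,0],"hand":1},{"xyz":[0,0,0],"delta_rot":[0,0,0],"hand":1},{"xyz":[0,0,0],"delta_rot":[0,0,0],"hand":1}]'
python3 - <<'E'
from h import *
ax=np.array([.590,-.2445])
# waypoints: bar heading phi, tool centre = ax + 44mm along bar + 20mm CCW side
s=bot.read_state(); R=np.array(s['tcp_rot']); p0=np.array(s['position']); h0=np.degrees(np.arctan2(R[1,1],R[0,1]))
print(p0,h0,s['force'])
for phi in (-93.4,-103,-113,-123,-133,-143,-150,-155):
    a=np.radians(phi); u=np.array([np.cos(a),np.sin(a)]); n=np.array([-u[1],u[0]])
    c=ax+.044*u+.020*n
    print(phi,(R.T@(np.r_[c,.150]-p0)*1000).round(1),'rotz',np.radians(-(phi+90-h0)).round(3),c.round(4))
E
```

```text
time_s: 2.08
position: [0.6269, -0.2927, 0.1477]
tcp_rot: [[0.065, 0.998, -0.006], [0.998, -0.065, 0.004], [0.003, -0.006, -1.0]]
force: [-0.2, 0.6, 0.6]
opening: 0.003
grasp_force: 0.0
time_s: 2.7
position: [0.6293, -0.2934, 0.1508]
tcp_rot: [[0.064, 0.998, 0.0], [0.998, -0.064, -0.0], [-0.0, 0.0, -1.0]]
force: [-0.5, -1.1, -0.5]
opening: 0.003
grasp_force: 0.0
[ 0.62930715 -0.29335353  0.15078298] -3.6634638624022218 [-0.47289321 -1.08733557 -0.54675317]
-93.4 [  2.3 -22.1   0.8] rotz -0.005 [ 0.6074 -0.2896]
-103 [ -0.4 -29.8   0.8] rotz 0.163 [ 0.5996 -0.2919]
-113 [ -1.9 -38.    0.8] rotz 0.337 [ 0.5912 -0.2928]
-123 [ -1.9 -46.5   0.8] rotz 0.512 [ 0.5828 -0.2923]
-133 [ -0.5 -54.8   0.8] rotz 0.687 [ 0.5746 -0.2903]
-143 [  2.4 -62.7   0.8] rotz 0.861 [ 0.5669 -0.287 ]
-150 [  5.2 -67.9   0.8] rotz 0.983 [ 0.5619 -0.2838]
-155 [  7.6 -71.4   0.8] rotz 1.071 [ 0.5586 -0.2812]
```

```bash
python3 -m handwheel '[{"xyz":[1,-8,0],"delta_rot":[0,0,0],"hand":1},{"xyz":[2,-16,0],"delta_rot":[0,0,0],"hand":1},{"xyz":[2,-22,0],"delta_rot":[0,0,0],"hand":1},{"xyz":[1,-26,0],"delta_rot":[0,0,0.08],"hand":1},{"xyz":[0,-30,0],"delta_rot":[0,0,0.163],"hand":1}]'
python3 - <<'E'
from h import *
ax=np.array([.590,-.2445])
s=bot.read_state(); R=np.array(s['tcp_rot']); p0=np.array([.5993,-.2930,.1508]); h0=-13
a=np.radians(h0); R=np.array([[-np.sin(a),np.cos(a)],[np.cos(a),np.sin(a)]]); 
R=np.stack([np.array([-np.sin(a),np.cos(a)]),np.array([np.cos(a),np.sin(a)])],1)
print(s['position'],s['tcp_rot'])
for phi in (-108,-113,-118,-123,-128,-133,-138,-143,-148,-150,-155):
    a=np.radians(phi); u=np.array([np.cos(a),np.sin(a)]); n=np.array([-u[1],u[0]])
    c=ax+.044*u+.020*n
    print(phi,(R.T@(c-p0[:2])*1000).round(1),'rotz',np.radians(-(phi+90-h0)).round(3))
E
```

```text
time_s: 3.32
position: [0.5995, -0.2914, 0.1507]
tcp_rot: [[0.228, 0.974, 0.002], [0.974, -0.228, 0.0], [0.0, 0.002, -1.0]]
force: [1.0, -0.2, -0.7]
opening: -0.002
grasp_force: 0.8
[ 0.5995004  -0.29135166  0.1506525 ] [[ 2.28046168e-01  9.73648940e-01  1.63899445e-03]
 [ 9.73650218e-01 -2.28046591e-01  7.36216038e-05]
 [ 4.45448694e-04  1.57901818e-03 -9.99998654e-01]]
-108 [-0.4 -3.9] rotz 0.087
-113 [-1.6 -7.9] rotz 0.175
-118 [ -2.5 -12. ] rotz 0.262
-123 [ -3.  -16.2] rotz 0.349
-128 [ -3.2 -20.4] rotz 0.436
-133 [ -2.9 -24.7] rotz 0.524
-138 [ -2.3 -28.8] rotz 0.611
-143 [ -1.4 -32.9] rotz 0.698
-148 [ -0.1 -36.9] rotz 0.785
-150 [  0.5 -38.5] rotz 0.82
-155 [  2.3 -42.3] rotz 0.908
```

```bash
python3 -m handwheel '[{"xyz":[0,-4,0],"delta_rot":[0,0,0.09],"hand":1},{"xyz":[-1,-8,0],"delta_rot":[0,0,0.175],"hand":1},{"xyz":[-2,-12,0],"delta_rot":[0,0,0.262],"hand":1},{"xyz":[-2,-16,0],"delta_rot":[0,0,0.349],"hand":1},{"xyz":[-2,-20,0],"delta_rot":[0,0,0.436],"hand":1}]'
python3 - <<'E'
from h import *
grab('wrist','w3.png')
s=bot.read_state(); print(s['position'],s['force'],s['grasp_force'])
E
```

```text
time_s: 3.95
position: [0.5797, -0.2898, 0.1509]
tcp_rot: [[0.618, 0.786, 0.002], [0.786, -0.618, -0.002], [-0.0, 0.003, -1.0]]
force: [1.4, -1.2, -0.8]
opening: 0.001
grasp_force: 0.9
[ 0.57912366 -0.28947195  0.15081966] [-0.02164299 -1.42218587  0.19114295] 0.7271950533322524
```

View pics/w3.png

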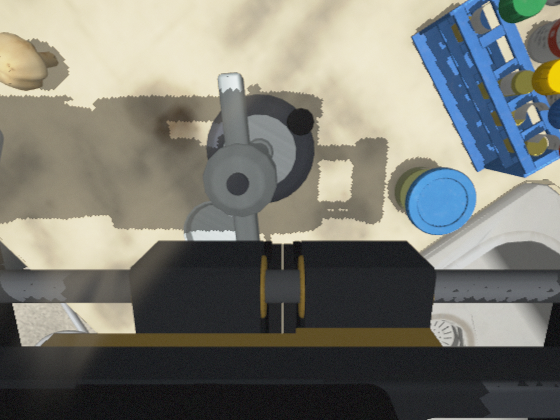

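The view shows the bar from the tail at (230,78) through the turret at (239,183) down to (247,240), beside the closed fingers, so the hook is following. I continue slowly.

```bash
cat > arc.py <<'E'
from h import *
import sys
ax=np.array([.590,-.2445])
s=bot.read_state(); R=np.array(s['tcp_rot']); p0=np.array(s['position']); h0=np.degrees(np.arctan2(R[1,1],R[0,1]))
print(p0.round(4),h0.round(1),np.round(s['force'],1))
for phi in map(float,sys.argv[1:]):
    a=np.radians(phi); u=np.array([np.cos(a),np.sin(a)]); n=np.array([-u[1],u[0]])
    c=ax+.044*u+.020*n
    print(phi,(R.T@(np.r_[c,.15]-p0)*1000).round(1),'rotz',np.radians(-(phi+90-h0)).round(3))
E
python3 - <<'E'
from h import *
m=vision.camera_model('wrist')
t=onz(m,239,183,.166);q=onz(m,230,78,.156);d=t-q;print(t,q,np.degrees(np.arctan2(d[1],d[0])))
E
python3 arc.py -130 -133 -136 -139 -142 -145
```

```text
[ 0.59340157 -0.2441534   0.166     ] [ 0.61592757 -0.20995731  0.156     ] -123.37410690676231
[ 0.5791 -0.2895  0.1508] -38.3 [-0.  -1.4  0.2]
-130.0 [-2.5 -0.7  0.8] rotz 0.03
-133.0 [-3.5 -3.   0.8] rotz 0.083
-136.0 [-4.2 -5.4  0.8] rotz 0.135
-139.0 [-4.9 -7.9  0.8] rotz 0.187
-142.0 [ -5.4 -10.3   0.8] rotz 0.24
-145.0 [ -5.9 -12.8   0.8] rotz 0.292
```

```bash
python3 -m handwheel '[{"xyz":[-2,-2,0],"delta_rot":[0,0,0.03],"hand":1},{"xyz":[-3,-4,0],"delta_rot":[0,0,0.08],"hand":1},{"xyz":[-4,-7,0],"delta_rot":[0,0,0.13],"hand":1},{"xyz":[-5,-10,0],"delta_rot":[0,0,0.18],"hand":1},{"xyz":[-5,-13,0],"delta_rot":[0,0,0.23],"hand":1}]'
python3 arc.py -145 -148 -151 -154
cat > look.py <<'E'
from h import *
im,m=grab('wrist','w4.png')
g=cv2.cvtColor(im,cv2.COLOR_RGB2GRAY); c=cv2.HoughCircles(cv2.GaussianBlur(g,(5,5),1)[:235],cv2.HOUGH_GRADIENT,1,20,param1=80,param2=18,minRadius=28,maxRadius=42)
for k in (c[0][:3] if c is not None else []): print('circle',k.round(1),onz(m,k[0],k[1],.166).round(4))
E
python3 look.py
```

```text
time_s: 4.62
position: [0.5664, -0.2852, 0.1509]
tcp_rot: [[0.78, 0.626, 0.001], [0.626, -0.78, -0.001], [0.0, 0.002, -1.0]]
force: [1.6, -1.3, 0.2]
opening: 0.011
grasp_force: 0.8
[ 0.5664 -0.2852  0.1509] -51.2 [ 1.6 -1.3  0.2]
-145.0 [-1.3  0.1  0.9] rotz 0.066
-148.0 [-2.1 -2.3  0.9] rotz 0.118
-151.0 [-2.8 -4.7  0.9] rotz 0.17
-154.0 [-3.4 -7.2  0.8] rotz 0.223
circle [458.5 158.5  40.2] [ 0.6527 -0.306   0.166 ]
circle [260.5 149.5  38.8] [ 0.6064 -0.2427  0.166 ]
circle [246.5 174.5  38. ] [ 0.5951 -0.2444  0.166 ]
```

```bash
python3 -m handwheel '[{"xyz":[-1,-1,0],"delta_rot":[0,0,0.04],"hand":1},{"xyz":[-1,-2.5,0],"delta_rot":[0,0,0.07],"hand":1},{"xyz":[-2,-4,0],"delta_rot":[0,0,0.1],"hand":1},{"xyz":[-2,-5.5,0],"delta_rot":[0,0,0.13],"hand":1},{"xyz":[-2,-7,0],"delta_rot":[0,0,0.16],"hand":1}]'
python3 -m handwheel '[{"xyz":[0,-0.6,0],"delta_rot":[0,0,0.01],"hand":1},{"xyz":[0,-1.2,0],"delta_rot":[0,0,0.02],"hand":1},{"xyz":[0,-1.8,0],"delta_rot":[0,0,0.03],"hand":1},{"xyz":[0,-2.4,0],"delta_rot":[0,0,0.04],"hand":1},{"xyz":[0,-3,0],"delta_rot":[0,0,0.05],"hand":1}]'
python3 arc.py -151 -154 -157.3
python3 look.py
```

```text
time_s: 5.3
position: [0.5598, -0.2809, 0.1507]
tcp_rot: [[0.87, 0.494, -0.0], [0.494, -0.87, -0.001], [-0.001, 0.0, -1.0]]
force: [-0.7, -1.6, 1.3]
opening: 0.008
grasp_force: 0.8
time_s: 5.92
position: [0.5585, -0.278, 0.1504]
tcp_rot: [[0.893, 0.45, -0.0], [0.45, -0.893, 0.0], [-0.0, -0.0, -1.0]]
force: [-0.4, -1.5, 0.5]
opening: 0.004
grasp_force: 0.8
[ 0.5585 -0.278   0.1504] -63.2 [-0.4 -1.5  0.5]
-151.0 [0.  6.  0.4] rotz -0.039
-154.0 [-1.   3.7  0.4] rotz 0.013
-157.3 [-2.1  1.1  0.4] rotz 0.071
circle [462.5 116.5  41.4] [ 0.6526 -0.3082  0.166 ]
circle [262.5 148.5  38. ] [ 0.6072 -0.2451  0.166 ]
circle [434.5 115.5  35.8] [ 0.6481 -0.2984  0.166 ]
```

View pics/w4.png

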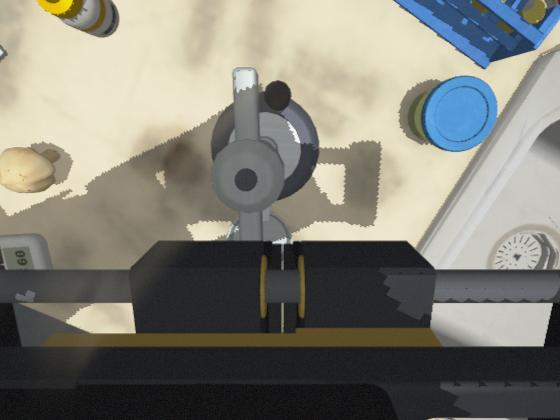

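The tail's right edge is at column 258 and the sleeve's left edge at about 265 (row 95). At about 2.2 px/mm that leaves roughly a 3 mm gap, so I go to fine steps.

```bash
python3 -m handwheel '[{"xyz":[0,-0.6,0],"delta_rot":[0,0,0.01],"hand":1},{"xyz":[0,-1.2,0],"delta_rot":[0,0,0.02],"hand":1},{"xyz":[0,-1.8,0],"delta_rot":[0,0,0.03],"hand":1},{"xyz":[0,-2,0],"delta_rot":[0,0,0.04],"hand":1},{"xyz":[0,-2,0],"delta_rot":[0,0,0.04],"hand":1}]'
python3 -m handwheel '[{"xyz":[0,-0.4,0],"delta_rot":[0,0,0.01],"hand":1},{"xyz":[0,-0.7,0],"delta_rot":[0,0,0.02],"hand":1},{"xyz":[0,-1,0],"delta_rot":[0,0,0.02],"hand":1},{"xyz":[0,-1,0],"delta_rot":[0,0,0.02],"hand":1},{"xyz":[0,-1,0],"delta_rot":[0,0,0.02],"hand":1}]'
```

```text
time_s: 6.6
position: [0.5577, -0.2762, 0.1505]
tcp_rot: [[0.91, 0.415, -0.0], [0.415, -0.91, 0.0], [-0.0, -0.0, -1.0]]
force: [0.8, -1.1, 0.5]
opening: 0.005
grasp_force: 0.7
time_s: 7.22
position: [0.5573, -0.2753, 0.1506]
tcp_rot: [[0.918, 0.397, 0.0], [0.397, -0.918, 0.0], [0.0, -0.0, -1.0]]
force: [-1.3, -1.2, -0.0]
opening: 0.013
grasp_force: 0.7
```

```bash
python3 -m handwheel '[{"xyz":[0,-0.3,0],"delta_rot":[0,0,0],"hand":1},{"xyz":[0,-0.6,0],"delta_rot":[0,0,0],"hand":1},{"xyz":[0,-0.6,0],"delta_rot":[0,0,0],"hand":1},{"xyz":[0,-0.6,0],"delta_rot":[0,0,0],"hand":1},{"xyz":[0,-0.6,0],"delta_rot":[0,0,0],"hand":1}]' | grep force:
python3 -m handwheel '[{"xyz":[0,-0.3,0],"delta_rot":[0,0,0],"hand":1},{"xyz":[0,-0.6,0],"delta_rot":[0,0,0],"hand":1},{"xyz":[0,-0.6,0],"delta_rot":[0,0,0],"hand":1},{"xyz":[0,-0.6,0],"delta_rot":[0,0,0],"hand":1},{"xyz":[0,-0.6,0],"delta_rot":[0,0,0],"hand":1}]'
python3 look.py
```

```text
force: [0.4, -2.7, 0.1]
grasp_force: 1.0
time_s: 8.48
position: [0.5569, -0.2744, 0.1506]
tcp_rot: [[0.918, 0.397, 0.0], [0.397, -0.918, -0.0], [-0.0, 0.0, -1.0]]
force: [-0.6, -3.3, -0.6]
opening: 0.001
grasp_force: 1.5
circle [457.5 100.5  31.4] [ 0.6534 -0.3055  0.166 ]
circle [266.5 150.5  35.8] [ 0.6074 -0.2462  0.166 ]
circle [437.5 109.5  30.3] [ 0.6475 -0.3001  0.166 ]
```

```bash
python3 -m handwheel '[{"xyz":[0,-0.3,0],"delta_rot":[0,0,0],"hand":1},{"xyz":[0,-0.5,0],"delta_rot":[0,0,0],"hand":1},{"xyz":[0,-0.5,0],"delta_rot":[0,0,0],"hand":1},{"xyz":[0,-0.5,0],"delta_rot":[0,0,0],"hand":1},{"xyz":[0,-0.5,0],"delta_rot":[0,0,0],"hand":1}]' | grep -E 'force:|posi'
python3 look.py >/dev/null
python3 - <<'E'
from h import *
b=[]
for i in range(4):
    vision.capture('wrist'); s=bot.read_state(); b.append(np.array(s['force']))
R=np.array(s['tcp_rot']); print((np.array(b)@R).round(1), s['position'])
E
```

```text
position: [0.5568, -0.2743, 0.1506]
force: [-0.1, -4.6, -1.1]
grasp_force: 2.3
[[-2.7  4.1  1.8]
 [-1.9  4.4  1.5]
 [-2.3  3.9  0.7]
 [-1.2  4.4  0.6]] [ 0.55683062 -0.27431949  0.15060687]
```

```bash
python3 -m handwheel '[{"xyz":[0,-0.4,0],"delta_rot":[0,0,0],"hand":1},{"xyz":[0,-0.8,0],"delta_rot":[0,0,0],"hand":1},{"xyz":[0,-1.1,0],"delta_rot":[0,0,0],"hand":1},{"xyz":[0,-1.1,0],"delta_rot":[0,0,0],"hand":1},{"xyz":[0,-1.1,0],"delta_rot":[0,0,0],"hand":1}]' | grep -E 'force:|posi'
python3 - <<'E'
from h import *
b=[]
for i in range(4):
    vision.capture('wrist'); s=bot.read_state(); b.append(np.array(s['force']))
R=np.array(s['tcp_rot']); print((np.array(b)@R).round(1), s['position'])
E
```

```text
position: [0.5568, -0.2742, 0.1506]
force: [0.1, -6.3, -2.9]
grasp_force: 3.2
[[-2.4  5.9  2. ]
 [-2.5  5.8  3.7]
 [-1.9  7.3  1.7]
 [-3.5  6.3  1.4]] [ 0.55676663 -0.27425632  0.15065978]
```

```bash
python3 -m handwheel '[{"xyz":[0,-0.3,0],"delta_rot":[0,0,0],"hand":1},{"xyz":[0,-0.6,0],"delta_rot":[0,0,0],"hand":1},{"xyz":[0,-0.6,0],"delta_rot":[0,0,0],"hand":1},{"xyz":[0,-0.6,0],"delta_rot":[0,0,0],"hand":1},{"xyz":[0,-0.6,0],"delta_rot":[0,0,0],"hand":1}]' | grep -E 'force:|posi'
python3 -m handwheel '[{"xyz":[0,0,0],"delta_rot":[0,0,0],"hand":1},{"xyz":[0,1.5,0],"delta_rot":[0,0,0],"hand":1},{"xyz":[0,3,0],"delta_rot":[0,0,0],"hand":1},{"xyz":[0,10,0],"delta_rot":[0,0,0],"hand":1},{"xyz":[0,22,0],"delta_rot":[0,0,0],"hand":1}]' | grep -E 'force:|posi'
python3 -m handwheel '[{"xyz":[0,10,0],"delta_rot":[0,0,0],"hand":1},{"xyz":[0,10,-20],"delta_rot":[0,0,0],"hand":1},{"xyz":[0,10,-50],"delta_rot":[0,0,0],"hand":1},{"xyz":[0,10,-80],"delta_rot":[0,0,0],"hand":1},{"xyz":[0,10,-100],"delta_rot":[0,0,0],"hand":1}]' | grep -E 'force:|posi'
python3 - <<'E'
from h import *
for i in range(6): vision.capture('top')
im,m=grab('wrist','w5.png')
s=bot.read_state();print(s['position'])
o=np.zeros((420,800,3),np.uint8); o[:,:560]=im[:,:,::-1]
cv2.imwrite('pics/w5.png',o[:, :560])
E
```

```text
position: [0.5568, -0.2742, 0.1507]
force: [0.4, -7.5, -2.7]
grasp_force: 3.6
position: [0.5647, -0.2916, 0.1503]
force: [0.6, 0.0, 0.1]
grasp_force: 0.0
position: [0.5693, -0.3023, 0.2522]
force: [0.5, 0.3, -0.2]
grasp_force: 0.0
[ 0.56797589 -0.3012009   0.24899652]
```

View pics/w5.png

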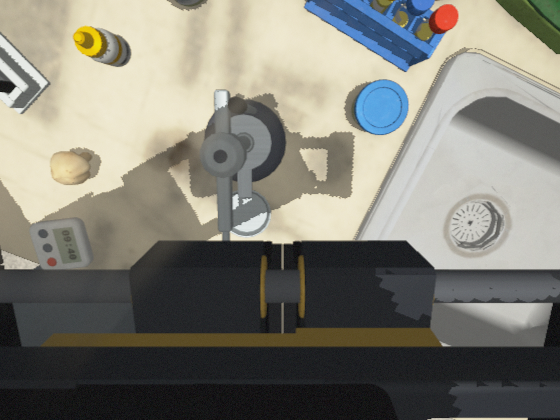

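The hook now lies over the dish (247,213), with the tail against the sleeve near (232,100). Next I compute the hook line and move above the rest.

Run:
```python
from h import *
m=vision.camera_model('wrist')
t=onz(m,222.5,156,.166);q=onz(m,222,92,.156);b=onz(m,225,225,.157)
for x in (t,q,b,onz(m,247.5,213,.01),onz(m,237,103,.16)): print(x.round(4))
for d in (t-q,b-t,b-q): print(np.degrees(np.arctan2(d[1],d[0])).round(1))
plan([.557,.012,.25],-26.5)
```

```text
[ 0.5939 -0.2463  0.166 ]
[ 0.6321 -0.2296  0.156 ]
[ 0.546  -0.2649  0.157 ]
[ 0.5186 -0.2783  0.01  ]
[ 0.6296 -0.242   0.16  ]
-156.4
-158.8
-157.7
xyz [ 114.1 -291.9   -0.4] rot [-0.003  0.    -0.701] [0.    0.004 2.441] pos [ 0.568  -0.3012  0.249 ] yh -66.6 j6 28.759366535013218
```

```bash
python3 -m handwheel '[{"xyz":[20,-52,0],"delta_rot":[0,0,-0.14],"hand":0.2},{"xyz":[42,-106,0],"delta_rot":[0,0,-0.28],"hand":0.2},{"xyz":[65,-160,0],"delta_rot":[0,0,-0.42],"hand":0.2},{"xyz":[88,-214,0],"delta_rot":[0,0,-0.56],"hand":0.2},{"xyz":[106,-260,0],"delta_rot":[0,0,-0.7],"hand":0.2}]'
python3 -c "
from h import *
plan([.557,.012,.25],-26.5)"
```

```text
time_s: 13.08
position: [0.5621, -0.0186, 0.2496]
tcp_rot: [[0.442, 0.897, -0.002], [0.897, -0.442, 0.001], [-0.0, -0.002, -1.0]]
force: [0.2, -0.1, -0.2]
opening: 0.389
grasp_force: 0.0
xyz [ 25.2 -18.1  -0.4] rot [-0.002  0.     0.005] [-0.000e+00 -3.000e-03 -3.137e+00] pos [ 0.5621 -0.0186  0.2496] yh -26.2 j6 12.932541149376227
```

```bash
python3 -m handwheel '[{"xyz":[-10,-5,0],"delta_rot":[0,0,0],"hand":0.2},{"xyz":[-25,-10,0],"delta_rot":[0,0,0],"hand":0.2},{"xyz":[-35,-18,0],"delta_rot":[0,0,0],"hand":0.2},{"xyz":[-45,-18,0],"delta_rot":[0,0,0],"hand":0.2},{"xyz":[-45,-18,0],"delta_rot":[0,0,0],"hand":0.2}]'|grep posi
python3 -m handwheel '[{"xyz":[0,0,0],"delta_rot":[0,0,0],"hand":0.2},{"xyz":[0,0,0],"delta_rot":[0,0,0],"hand":0.2},{"xyz":[0,0,0],"delta_rot":[0,0,0],"hand":0.2},{"xyz":[0,0,0],"delta_rot":[0,0,0],"hand":0.2},{"xyz":[0,0,0],"delta_rot":[0,0,0],"hand":0.2}]'|grep posi
python3 - <<'E'
from h import *
grab('wrist','w6.png'); s=bot.read_state(); print(s['position']); m=vision.camera_model('wrist'); print(proj(m,(.557,.012,.13)))
E
```

```text
position: [0.5264, -0.0547, 0.2507]
position: [0.5267, -0.053, 0.2505]
[ 0.52666265 -0.05298682  0.25052596]
[278.83135667 116.07412673]
```

View pics/w6.png

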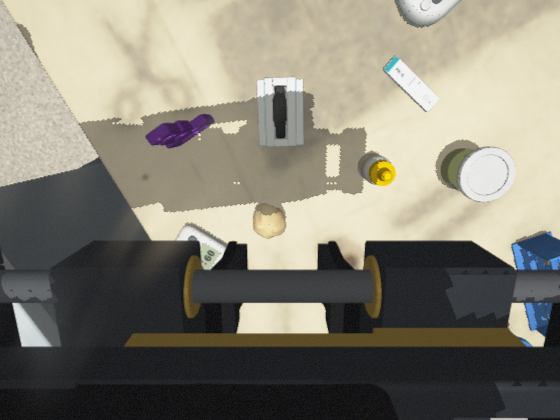

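The rest is at (281,112), aligned with the image axes, and the loupe's dark tab is at about (280,108). The purple look-alike is lying well off to the left at (180,130).

Run:
```python
from h import *
im=cv2.imread('pics/w6.png'); m=vision.camera_model('wrist')
g=im.max(2)[65:160,245:320]
d=(g<60).astype(np.uint8)
ys,xs=np.where(d)
for y in range(0,95,4):
    r=np.where(d[y])[0]
    if len(r): print(y+65,r.min()+245,r.max()+245,len(r))
w=(im.min(2)>150).astype(np.uint8)
sub=w[65:160,245:320]; c=max(cv2.findContours(sub,0,2)[0],key=cv2.contourArea); r=cv2.minAreaRect(c); print(r)
b=cv2.boxPoints(r)+[245,65]
P=[onz(m,*q,.028) for q in b]; print(np.round(P,4), np.mean(P,0))
```

```text
89 275 275 1
93 276 283 8
97 274 284 11
101 273 285 13
105 273 285 13
109 273 285 13
113 274 285 12
117 274 285 12
121 274 284 11
125 275 284 10
129 276 284 9
133 276 284 9
137 277 284 8
((37.0, 31.5), (63.0, 74.0), 90.0)
[[ 0.5485  0.0729  0.028 ]
 [ 0.6151  0.0396  0.028 ]
 [ 0.589  -0.0163  0.028 ]
 [ 0.5194  0.0184  0.028 ]] [0.5679967  0.02863727 0.028     ]
```

Run:
```python
from h import *
m=vision.camera_model('wrist')
P=[onz(m,*q,.028) for q in [(264,78),(299,78),(303,146),(261,146)]]; print(np.round(P,4), np.mean(P,0).round(4))
t=onz(m,279.2,107.5,.13); print('tab',t.round(4))
for a,b in [((277.5,97),(280,137))]: print(np.degrees(np.arctan2(*(onz(m,*a,.1)-onz(m,*b,.1))[1::-1])))
plan([*t[:2],.25],-26.5)
```

```text
[[ 0.5599  0.0534  0.028 ]
 [ 0.5917  0.0375  0.028 ]
 [ 0.5659 -0.0256  0.028 ]
 [ 0.5259 -0.0057  0.028 ]] [0.5609 0.0149 0.028 ]
tab [0.5601 0.0175 0.13  ]
67.03605790978318
xyz [77.9 -1.6  0.5] rot [-0.  0. -0.] [0.    0.    3.141] pos [ 0.5267 -0.053   0.2505] yh -26.5 j6 8.663323019781398
```

```bash
python3 -m handwheel '[{"xyz":[30,-1,0],"delta_rot":[0,0,0],"hand":0},{"xyz":[60,-1,0],"delta_rot":[0,0,0],"hand":0},{"xyz":[76,-1,30],"delta_rot":[0,0,0],"hand":0},{"xyz":[76,-1,55],"delta_rot":[0,0,0],"hand":0},{"xyz":[76,-1,75],"delta_rot":[0,0,0],"hand":0}]'|grep -E 'posi|force:'
python3 -m handwheel '[{"xyz":[0,0,15],"delta_rot":[0,0,0],"hand":0},{"xyz":[0,0,30],"delta_rot":[0,0,0],"hand":0},{"xyz":[0,0,45],"delta_rot":[0,0,0],"hand":0},{"xyz":[0,0,60],"delta_rot":[0,0,0],"hand":0},{"xyz":[0,0,64],"delta_rot":[0,0,0],"hand":0}]'|grep -E 'posi|force:'
python3 -m handwheel '[{"xyz":[0,0,0],"delta_rot":[0,0,0],"hand":0.4},{"xyz":[0,0,0],"delta_rot":[0,0,0],"hand":0.7},{"xyz":[0,0,0],"delta_rot":[0,0,0],"hand":1},{"xyz":[0,0,0],"delta_rot":[0,0,0],"hand":1},{"xyz":[0,0,0],"delta_rot":[0,0,0],"hand":1}]'
python3 -m handwheel '[{"xyz":[0,0,0],"delta_rot":[0,0,0],"hand":1},{"xyz":[0,0,0],"delta_rot":[0,0,0],"hand":1},{"xyz":[0,0,0],"delta_rot":[0,0,0],"hand":1},{"xyz":[0,0,0],"delta_rot":[0,0,0],"hand":1},{"xyz":[0,0,0],"delta_rot":[0,0,0],"hand":1}]'
```

```text
position: [0.5594, 0.0158, 0.1745]
force: [-0.5, 0.1, -0.1]
grasp_force: 0.0
position: [0.559, 0.0154, 0.1103]
force: [0.3, -0.2, 1.2]
grasp_force: 0.0
time_s: 16.25
position: [0.5599, 0.0153, 0.1119]
tcp_rot: [[0.447, 0.895, 0.001], [0.895, -0.447, -0.0], [0.0, 0.001, -1.0]]
force: [0.5, 0.2, 1.9]
opening: 0.117
grasp_force: 30.0
time_s: 16.88
position: [0.5599, 0.0153, 0.1119]
tcp_rot: [[0.447, 0.895, 0.001], [0.895, -0.447, -0.0], [0.0, 0.001, -1.0]]
force: [-0.9, -0.5, 5.5]
opening: 0.114
grasp_force: 30.0
```

```bash
python3 -m handwheel '[{"xyz":[0,0,-10],"delta_rot":[0,0,0],"hand":1},{"xyz":[0,0,-20],"delta_rot":[0,0,0],"hand":1},{"xyz":[0,0,-35],"delta_rot":[0,0,0],"hand":1},{"xyz":[0,0,-70],"delta_rot":[0,0,0],"hand":1},{"xyz":[0,0,-110],"delta_rot":[0,0,0],"hand":1}]'|grep -E 'posi|force:|open'
python3 -m handwheel '[{"xyz":[0,0,-40],"delta_rot":[0,0,0],"hand":1},{"xyz":[0,0,-45],"delta_rot":[0,0,0],"hand":1},{"xyz":[0,0,-45],"delta_rot":[0,0,0],"hand":1},{"xyz":[0,0,-45],"delta_rot":[0,0,0],"hand":1},{"xyz":[0,0,-45],"delta_rot":[0,0,0],"hand":1}]'|grep -E 'posi|force:|open'
python3 -c "
from h import *
plan([.4755,-.293,.27],22.5)"
```

```text
position: [0.5592, 0.0154, 0.2228]
force: [0.6, 0.2, -1.1]
opening: 0.108
grasp_force: 30.0
position: [0.5589, 0.0154, 0.2651]
force: [-0.5, 0.1, -0.3]
opening: 0.116
grasp_force: 30.0
xyz [-313.2   63.2   -4.8] rot [-0.003 -0.    -0.856] [-1.000e-03  4.000e-03  2.286e+00] pos [0.5589 0.0154 0.2651] yh -26.5 j6 16.662465501812836
```

```bash
python3 -m handwheel '[{"xyz":[-30,6,0],"delta_rot":[0,0,-0.15],"hand":1},{"xyz":[-65,13,0],"delta_rot":[0,0,-0.3],"hand":1},{"xyz":[-100,20,0],"delta_rot":[0,0,-0.45],"hand":1},{"xyz":[-135,27,0],"delta_rot":[0,0,-0.6],"hand":1},{"xyz":[-170,34,0],"delta_rot":[0,0,-0.72],"hand":1}]'|grep -E 'posi|force:|open'
python3 -c "
from h import *
plan([.4755,-.293,.266],22.5)"
```

```text
position: [0.5135, -0.1529, 0.2656]
force: [0.8, -0.1, -0.9]
opening: 0.113
grasp_force: 30.0
xyz [-125.6  -72.9   -0.4] rot [-0.001 -0.001 -0.132] [-2.00e-03  2.00e-03  3.01e+00] pos [ 0.5135 -0.1529  0.2656] yh 15.0 j6 -43.499552728210126
```

```bash
python3 -m handwheel '[{"xyz":[-30,-18,0],"delta_rot":[0,0,-0.04],"hand":1},{"xyz":[-60,-36,0],"delta_rot":[0,0,-0.08],"hand":1},{"xyz":[-90,-52,0],"delta_rot":[0,0,-0.13],"hand":1},{"xyz":[-115,-66,0],"delta_rot":[0,0,-0.13],"hand":1},{"xyz":[-125,-73,0],"delta_rot":[0,0,-0.13],"hand":1}]'|grep -E 'posi|force:|open'
python3 -m handwheel '[{"xyz":[0,0,20],"delta_rot":[0,0,0],"hand":1},{"xyz":[0,0,40],"delta_rot":[0,0,0],"hand":1},{"xyz":[0,0,60],"delta_rot":[0,0,0],"hand":1},{"xyz":[0,0,75],"delta_rot":[0,0,0],"hand":1},{"xyz":[0,0,80],"delta_rot":[0,0,0],"hand":1}]'|grep -E 'posi|force:|open'
python3 -m handwheel '[{"xyz":[0,0,0],"delta_rot":[0,0,0],"hand":1},{"xyz":[0,0,0],"delta_rot":[0,0,0],"hand":1},{"xyz":[0,0,0],"delta_rot":[0,0,0],"hand":1},{"xyz":[0,0,0],"delta_rot":[0,0,0],"hand":1},{"xyz":[0,0,0],"delta_rot":[0,0,0],"hand":1}]'|grep -E 'posi|force:|open'
python3 - <<'E'
from h import *
plan([.4755,-.293,.183],22.5)
b,n=grab('side','s2.png'); a,k=grab('wrist','w7.png'); t,q=grab('top','t2.png')
A=np.array([.591,-.245]);u=-np.array([np.cos(np.radians(22.5)),np.sin(np.radians(22.5))])
for r,z in [(0,.166),(.099,.159),(.057,.15)]:
    p=np.r_[A+r*u,z]; print(r,proj(n,p).round(1),proj(k,p).round(1),proj(q,p).round(1))
s=bot.read_state(); print('eye',proj(n,np.array(s['position'])-[0,0,.018]))
c=proj(n,(.5,-.28,.15)).astype(int)
o=np.zeros((600,800,3),np.uint8)
o[:,:450]=cv2.resize(b[c[1]-60:c[1]+60,c[0]-45:c[0]+45,::-1],(450,600),interpolation=cv2.INTER_CUBIC)
o[:262,450:]=cv2.resize(a[:,:,::-1],(350,262),interpolation=cv2.INTER_AREA)
c2=proj(q,(.52,-.27,.15)).astype(int)
o[270:570,450:750]=cv2.resize(t[c2[1]-30:c2[1]+30,c2[0]-30:c2[0]+30,::-1],(300,300),interpolation=cv2.INTER_CUBIC)
print(c,c2); cv2.imwrite('pics/c7.png',o)
E
```

```text
position: [0.4748, -0.2927, 0.2656]
force: [-0.3, 0.5, 0.1]
opening: 0.111
grasp_force: 30.0
position: [0.475, -0.2906, 0.1854]
force: [-0.4, 0.1, -0.3]
opening: 0.11
grasp_force: 30.0
position: [0.4754, -0.2915, 0.1868]
force: [0.1, 0.6, 0.2]
opening: 0.112
grasp_force: 30.0
xyz [-1.5 -0.4  3.8] rot [ 0.     0.    -0.006] [ 0.    -0.     3.136] pos [ 0.4754 -0.2915  0.1868] yh 22.2 j6 -65.16645134890317
0 [301.  147.9] [514.3 253.3] [377. 188.]
0.099 [337.7 149.8] [327.3 249.6] [393.5 227.5]
0.057 [321.9 153.3] [397.9 243.6] [385.  211.3]
eye [347.65290705 146.43733243]
[337 153] [386 219]
```

View pics/c7.png

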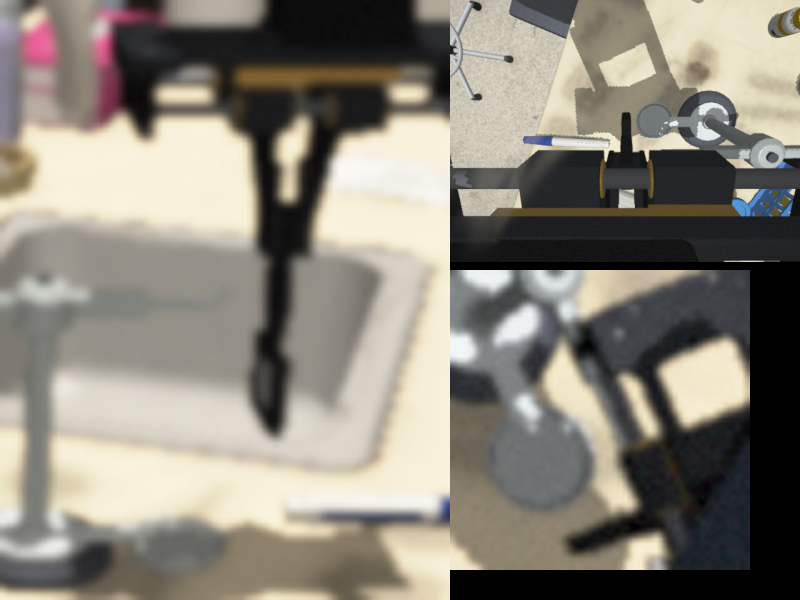

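Tip, rod and eye lie close to my predictions in both views: the side view shows the tip at (338,151) against (338,150) predicted. So the loupe faces the hook about 21 mm outside the tip. I lower it 4 mm and slide in slowly.

```bash
python3 -m handwheel '[{"xyz":[-0.5,0,2],"delta_rot":[0,0,0],"hand":1},{"xyz":[-1,0,4],"delta_rot":[0,0,-0.006],"hand":1},{"xyz":[-1,4,4],"delta_rot":[0,0,-0.006],"hand":1},{"xyz":[-1,8,4],"delta_rot":[0,0,-0.006],"hand":1},{"xyz":[-1,12,4],"delta_rot":[0,0,-0.006],"hand":1}]'|grep -E 'posi|force:'
python3 -m handwheel '[{"xyz":[0,3,0],"delta_rot":[0,0,0],"hand":1},{"xyz":[0,6,0],"delta_rot":[0,0,0],"hand":1},{"xyz":[0,9,0],"delta_rot":[0,0,0],"hand":1},{"xyz":[0,12,0],"delta_rot":[0,0,0],"hand":1},{"xyz":[0,15,0],"delta_rot":[0,0,0],"hand":1}]'|grep -E 'posi|force:'
python3 - <<'E'
from h import *
vision.capture('side')
b,n=grab('side','s3.png'); a,k=grab('wrist','w8.png')
s=bot.read_state(); print(s['position'],s['force'])
o=np.zeros((600,800,3),np.uint8)
o[:,:450]=cv2.resize(b[103:193,292:359,::-1],(450,600),interpolation=cv2.INTER_CUBIC)
o[:300,450:]=cv2.resize(a[150:300,230:405,::-1],(350,300),interpolation=cv2.INTER_CUBIC)
cv2.imwrite('pics/c8.png',o)
E
```

```text
position: [0.4872, -0.2877, 0.1826]
force: [1.3, 0.8, -1.0]
grasp_force: 30.0
position: [0.5009, -0.282, 0.1826]
force: [1.3, 0.3, -1.6]
grasp_force: 30.0
[ 0.5008007  -0.28201353  0.18254258] [-0.45846845  0.20772778 -0.92347667]
```

View pics/c8.png

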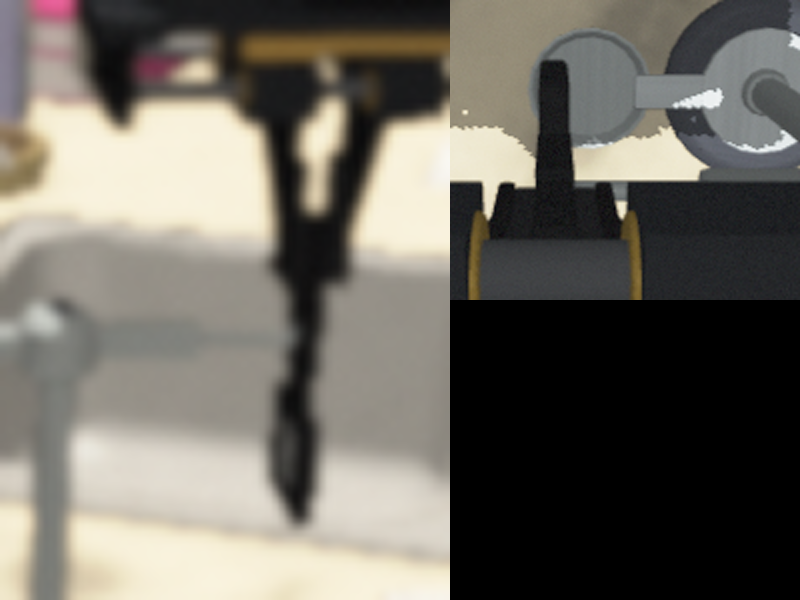

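The rod enters the loupe at window height, at crop (290,340), and there is no contact force. I slide on to the seat and lower.

```bash
python3 -m handwheel '[{"xyz":[0,4,0],"delta_rot":[0,0,0],"hand":1},{"xyz":[0,8,0],"delta_rot":[0,0,0],"hand":1},{"xyz":[0,12,0],"delta_rot":[0,0,0],"hand":1},{"xyz":[0,16,0],"delta_rot":[0,0,0],"hand":1},{"xyz":[0,19,0],"delta_rot":[0,0,0],"hand":1}]'|grep -E 'posi|force:'
python3 -m handwheel '[{"xyz":[0,0,0],"delta_rot":[0,0,0],"hand":1},{"xyz":[0,0,1],"delta_rot":[0,0,0],"hand":1},{"xyz":[0,0,3],"delta_rot":[0,0,0],"hand":1},{"xyz":[0,0,5],"delta_rot":[0,0,0],"hand":1},{"xyz":[0,0,7],"delta_rot":[0,0,0],"hand":1}]'|grep -E 'posi|force:'
python3 -m handwheel '[{"xyz":[0,0,0.6],"delta_rot":[0,0,0],"hand":1},{"xyz":[0,0,1.2],"delta_rot":[0,0,0],"hand":1},{"xyz":[0,0,1.8],"delta_rot":[0,0,0],"hand":1},{"xyz":[0,0,2.4],"delta_rot":[0,0,0],"hand":1},{"xyz":[0,0,2.4],"delta_rot":[0,0,0],"hand":1}]'|grep -E 'posi|force:'
```

```text
position: [0.5186, -0.2746, 0.1825]
force: [-0.4, -0.3, -0.7]
grasp_force: 30.0
position: [0.5181, -0.2748, 0.1753]
force: [0.4, 0.3, -1.4]
grasp_force: 30.0
position: [0.5182, -0.2748, 0.1731]
force: [0.2, 0.2, -0.5]
grasp_force: 30.0
```

```bash
python3 -m handwheel '[{"xyz":[0,0,0.4],"delta_rot":[0,0,0],"hand":1},{"xyz":[0,0,0.8],"delta_rot":[0,0,0],"hand":1},{"xyz":[0,0,1.2],"delta_rot":[0,0,0],"hand":1},{"xyz":[0,0,1.5],"delta_rot":[0,0,0],"hand":1},{"xyz":[0,0,1.5],"delta_rot":[0,0,0],"hand":1}]'|grep -E 'posi|force:'
python3 -m handwheel '[{"xyz":[0,0,0.3],"delta_rot":[0,0,0],"hand":1},{"xyz":[0,0,0.6],"delta_rot":[0,0,0],"hand":1},{"xyz":[0,0,0.8],"delta_rot":[0,0,0],"hand":1},{"xyz":[0,0,0.8],"delta_rot":[0,0,0],"hand":1},{"xyz":[0,0,0.8],"delta_rot":[0,0,0],"hand":1}]'|grep -E 'posi|force:'
```

```text
position: [0.5182, -0.2748, 0.1716]
force: [-0.1, 0.4, -0.1]
grasp_force: 30.0
position: [0.5182, -0.2748, 0.1708]
force: [-0.2, -0.1, -0.5]
grasp_force: 30.0
```

```bash
python3 -m handwheel '[{"xyz":[0,0,0.3],"delta_rot":[0,0,0],"hand":1},{"xyz":[0,0,0.6],"delta_rot":[0,0,0],"hand":1},{"xyz":[0,0,0.8],"delta_rot":[0,0,0],"hand":1},{"xyz":[0,0,0.8],"delta_rot":[0,0,0],"hand":1},{"xyz":[0,0,0.8],"delta_rot":[0,0,0],"hand":1}]'|grep -E 'posi|force:'
python3 -m handwheel '[{"xyz":[0,0,0.3],"delta_rot":[0,0,0],"hand":1},{"xyz":[0,0,0.6],"delta_rot":[0,0,0],"hand":1},{"xyz":[0,0,0.8],"delta_rot":[0,0,0],"hand":1},{"xyz":[0,0,0.8],"delta_rot":[0,0,0],"hand":1},{"xyz":[0,0,0.8],"delta_rot":[0,0,0],"hand":1}]'|grep -E 'posi|force:'
python3 - <<'E'
from h import *
b=[]
for i in range(5): vision.capture('wrist'); b.append(bot.read_state()['force'])
print(np.mean(b,0).round(2))
E
```

```text
position: [0.5183, -0.2749, 0.1705]
force: [-1.2, 1.0, 5.6]
grasp_force: 30.0
position: [0.5185, -0.2753, 0.1703]
force: [-1.8, 0.6, 8.0]
grasp_force: 30.0
[-1.69  0.13  8.19]
```

The eye bears on the rod at TCP z = 0.1705. I ease back up to a light load and open the fingers.

```bash
python3 -m handwheel '[{"xyz":[0,0,-0.4],"delta_rot":[0,0,0],"hand":1},{"xyz":[0,0,-0.9],"delta_rot":[0,0,0],"hand":1},{"xyz":[0,0,-1.2],"delta_rot":[0,0,0],"hand":1},{"xyz":[0,0,-1.2],"delta_rot":[0,0,0],"hand":1},{"xyz":[0,0,-1.2],"delta_rot":[0,0,0],"hand":1}]'|grep -E 'posi|force:'
python3 -m handwheel '[{"xyz":[0,0,0],"delta_rot":[0,0,0],"hand":0.7},{"xyz":[0,0,0],"delta_rot":[0,0,0],"hand":0.65},{"xyz":[0,0,0],"delta_rot":[0,0,0],"hand":0.6},{"xyz":[0,0,0],"delta_rot":[0,0,0],"hand":0.55},{"xyz":[0,0,0],"delta_rot":[0,0,0],"hand":0.5}]'|grep -E 'posi|force:|open'
python3 -m handwheel '[{"xyz":[0,0,0],"delta_rot":[0,0,0],"hand":0.45},{"xyz":[0,0,0],"delta_rot":[0,0,0],"hand":0.4},{"xyz":[0,0,0],"delta_rot":[0,0,0],"hand":0.35},{"xyz":[0,0,0],"delta_rot":[0,0,0],"hand":0.35},{"xyz":[0,0,0],"delta_rot":[0,0,0],"hand":0.35}]'|grep -E 'posi|force:|open'
python3 - <<'E'
from h import *
vision.capture('side')
b,n=grab('side','s3.png'); a,k=grab('wrist','w8.png')
s=bot.read_state(); print(s['position'],s['force'])
o=np.zeros((600,800,3),np.uint8)
o[:,:450]=cv2.resize(b[103:193,292:359,::-1],(450,600),interpolation=cv2.INTER_CUBIC)
o[:300,450:]=cv2.resize(a[150:300,230:405,::-1],(350,300),interpolation=cv2.INTER_CUBIC)
cv2.imwrite('pics/c9.png',o)
E
```

```text
position: [0.5185, -0.2752, 0.1705]
force: [-0.5, -1.7, 3.0]
grasp_force: 30.0
position: [0.5182, -0.2747, 0.1704]
force: [-0.1, -0.4, 0.2]
opening: 0.239
grasp_force: 0.0
position: [0.5182, -0.2748, 0.1704]
force: [0.2, 1.2, -0.9]
opening: 0.326
grasp_force: 0.0
[ 0.51819892 -0.27476481  0.17043218] [ 1.03059497 -0.40775357  0.47184779]
```

View pics/c9.png

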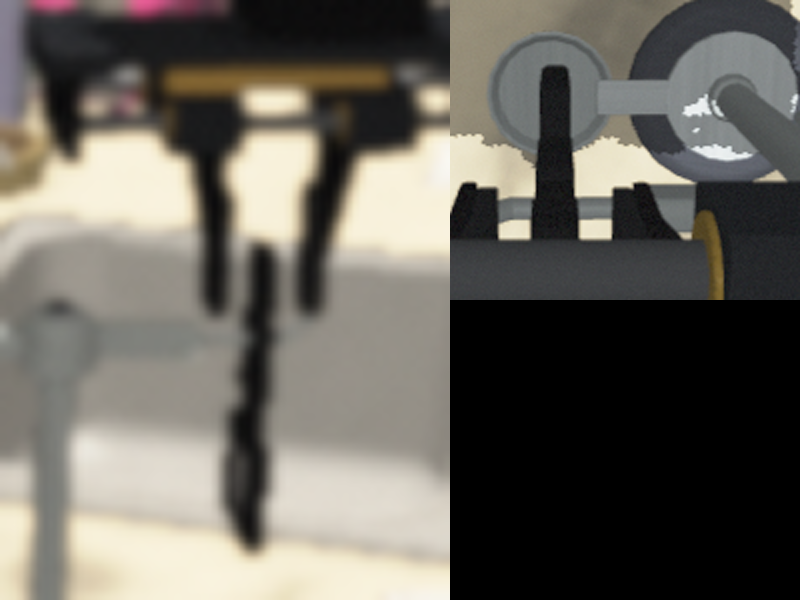

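The loupe hangs on the rod at crop (255,335), midway between the open fingers at (215,300) and (310,300). I withdraw straight up, then back off and check.

```bash
python3 -m handwheel '[{"xyz":[0,0,-10],"delta_rot":[0,0,0],"hand":0.35},{"xyz":[0,0,-25],"delta_rot":[0,0,0],"hand":0.35},{"xyz":[0,0,-50],"delta_rot":[0,0,0],"hand":0.35},{"xyz":[0,0,-80],"delta_rot":[0,0,0],"hand":0.35},{"xyz":[0,0,-100],"delta_rot":[0,0,0],"hand":0.35}]'|grep -E 'posi|force:|open'
python3 -m handwheel '[{"xyz":[-30,0,0],"delta_rot":[0,0,0],"hand":0.35},{"xyz":[-60,0,0],"delta_rot":[0,0,0],"hand":0.35},{"xyz":[-75,0,0],"delta_rot":[0,0,0],"hand":0.35},{"xyz":[-80,0,0],"delta_rot":[0,0,0],"hand":0.35},{"xyz":[-80,0,0],"delta_rot":[0,0,0],"hand":0.35}]'|grep -E 'posi|time'
python3 - <<'E'
from h import *
for i in range(10): vision.capture('side')
b,n=grab('side','s9.png'); a,k=grab('wrist','w9.png'); print(bot.read_state()['position'],bot.read_state()['time_s'])
A=np.array([.590,-.2448]);u=-np.array([np.cos(np.radians(22.5)),np.sin(np.radians(22.5))])
for r,z in [(0,.166),(-.04,.156),(.099,.159),(.057,.15)]:
    p=np.r_[A+r*u,z]; print(r,proj(k,p).round(1))
o=np.zeros((600,800,3),np.uint8)
o[:330,:440]=cv2.resize(a,(440,330),interpolation=cv2.INTER_AREA)[:,:,::-1]
o[:,450:]=cv2.resize(b[103:203,295:353,::-1],(350,600),interpolation=cv2.INTER_CUBIC)
c=proj(k,np.r_[A+.03*u,.15]).astype(int); cr=a[max(0,c[1]-80):c[1]+50,max(0,c[0]-110):c[0]+110,::-1]
cr=cv2.resize(cr,(440,int(440*cr.shape[0]/cr.shape[1])))[:265]; o[335:335+len(cr),:440]=cr; print(c)
cv2.imwrite('pics/c10.png',o)
E
```

```text
position: [0.5189, -0.2752, 0.2734]
force: [1.0, -0.4, -0.2]
opening: 0.321
grasp_force: 0.0
time_s: 30.08
position: [0.5486, -0.3481, 0.2704]
[ 0.54886403 -0.34861628  0.27046541] 30.675
0 [391.  102.7]
-0.04 [441.2 103.4]
0.099 [252.1 103.2]
0.057 [308.9 103.7]
[344 103]
```

View pics/c10.png

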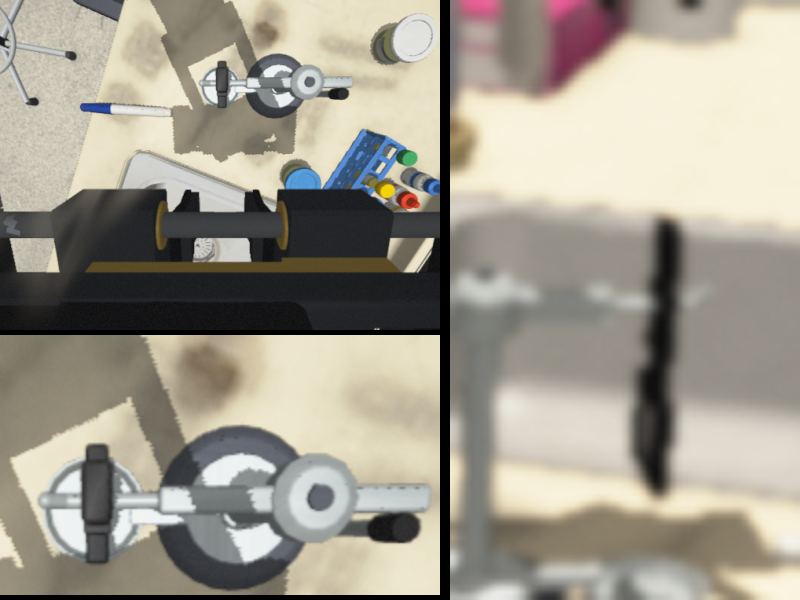

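The loupe hangs at crop (97,500) on the rod, inside the tip, with the dish below. The tail's edge (row 510) lies against the sleeve (412,515), and the robot is clear.

```bash
python3 -c "
from rig import workorder
print(workorder.hand_in())"
```

```text
the job is handed in; nothing more can be done
None
```

I turned the hook clockwise onto its stop with a light push of about 7 N, held it there, then hung the loupe by its eye; the job is handed in at about 31 s, and the last pictures show the loupe hanging clear with the tail still at the pin.

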